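Hold a press plate flush on the tilted canting stage

ROBOT

A 7-joint arm with a two-finger parallel gripper is mounted at the origin on a cart in front of the work surface, level with it; the furniture and walls round the work are solid. World frame = base frame: x ahead of the robot, y to its left, z up, the work surface at z = 0. Lengths are in mm, angles in rad, forces in N, time in s.
With the tool pointing down it reaches from about 400 to 875 mm from the base axis. Payload 19.3 kg.
Tool frame: the origin (TCP) lies at the very end of the fingers, on their centre line; the grasp point (between the pads) lies 19 mm behind it (grip_point_offset is the z of the grasp point in the tool frame, in mm); z points along the fingers, y is the line along which they close (so a half turn about z gives the same grasp; the last joint's range is limited). The gripper opens to 85 mm and grips with 20 to 120 N. Pads are 22 mm wide; open, the fingers measure 114 mm over their backs; the gripper's body (76 mm by 85 mm) begins 54 mm behind the grasp point. The pads swing forward as they close: fully open they stand 13 mm farther back than shut.
Start: joints at [1.092, 0.521, -0.036, 1.599, 0.021, 1.021, -0.113], TCP at [248.415, -573.502, 231.291] pointing down, gripper open.
Joint ranges: [-2.91, 2.91], [-0.3, 2.13], [-1.5, 1.42], [0.17, 2.43], [-1.26, 4.41], [0.16, 1.93], [-2.52, 2.52]. Speed limits (rad/s): [1.89, 1.89, 2.39, 2.39, 3.01, 3.01, 3.01].

INTERFACE

Orientations are given as a 3x3 rotation matrix whose columns are the frame's x, y, z axes.
In Python, from workcell import movep, movel, goto_joints, open_gripper, clamp, wait, inverse_kinematics, read_state, camera, PlanningError, finish_job, grip_point_offset gives the robot as it stands. Calls block until the motion is done:
- movep(position, orientation): joint-space move of the TCP to a pose.
- movel(position, frame=None, max_speed=150, guard=None): straight line of the TCP; frame=None keeps the orientation; max_speed is the mean speed in mm/s. With guard (N) it stops when the force on the tool has changed by that much, and returns True; else False.
- goto_joints(angles): joint-space move.
- open_gripper() and clamp(): open the fingers fully, or close them until they stop; the grip force is fixed at half the most.
- wait(seconds).
- inverse_kinematics(position, orientation): joint angles nearest the present ones, or None.
- read_state(): the state.
- camera(name): name is "scene" or "top" or "wrist"; returns a dict with "image" (480x640x3 uint8, blue, green, red), "range_z" (480x640 float32, mm along the optical axis (not along the pixel's ray), 0 where there is no reading), "fx", "fy", "cx", "cy" (pixels), "cam_to_world" (4x4, takes a point from camera to world coordinates). Camera axes: x right, y up, looking along -z (the intrinsics and any distortion apply to the point x, -y, -z); pixel columns grow to the right and rows downward; lengths in mm; the calibration is good to about 2 mm. The wrist camera is an equidistant fisheye: a pixel r from the principal point sees the ray r / f radians off the axis. A picture is of the moment at which its call begins.
A pose or a line that the arm cannot do raises PlanningError and nothing moves.
- finish_job(): hands the job in; it is judged then, once.
The state is a dict: "time": time; "qpos": joint angles; "qvel": joint speeds; "joint_efforts": joint torques, N m; "eef_pos": TCP position; "tool_rot": TCP orientation; "ft_force": force on the tool from outside, world axes, zero at the start; "torque": the same for the moment, N m; "finger_gap": finger opening in mm; "gripper_force": force on a finger pad.
Only numpy, scipy, OpenCV 4.12 (cv2) and the standard library are available. Lean on these libraries where they do the work, as an engineer would, in place of code of your own. Each camera call takes 0.05 s, during which the arm holds its last target. There are 200 camera calls.

TASK

A green cant shim has just been stuck to the tilted table of the canting stage. Pick up the aluminium press plate by its red rib, tilt it to match the slope and lay it squarely over the shim, edges in line with the shim's, so that it sits flush; then finish still gripping the rib and pressing the plate gently onto the shim with about 10 N. Do not shift the tilted table, and leave the green wedge, the green step gauge and the boot buckle where they are.

Things in the scene. Friction and masses are not known exactly. Their poses are not given: they have to be found in the camera images.
- plate_grip (a point): Centre of the red grip rib on the loose aluminium press plate (about 0.25 kg, lying flat, rib up). Plate 90 mm (x) x 60 mm (y) x 8 mm. Rib along its middle: 60 mm long (x), 14 mm thick (y), from 8 to 49 mm above the plate's underside; this point is 28 mm above the underside. z is the plate's normal, out of the rib's top. The plate is the same turned half round.
- plate_foot (a point): Centre of the flat underside of the press plate, 28 mm below plate_grip along the plate's z; same axes.
- shim_face (a point): Centre of the upper face of the green shim (90 mm x, 60 mm y, 4 mm thick) fixed on the tilted aluminium table (130 x 98 mm). x points up the slope, away from the robot; y along the hinge; z is the sloped face's normal, leaning back to the robot. Dark arc guides, 55 mm to either side in y, rise up to 30 mm above the face at the upper half of the slope.
- cant_table (a joint): Tilt of the table about the hinge at its lower, near edge, rad: 0 is level, larger is steeper (0.15 to 0.40 at the start). Clamped by stiff friction: it stays put under gentle pressing.
- cant_stage: The canting stage with all it carries (table, shim); its grey base is 160 mm (x) x 116 mm (y), fixed to the bench; origin at the centre of its underside. The near hinge is 60 mm toward its -x side, 34 mm above the bench. A bench clamp fixed to its right (y below -0.05) has a crank rising to z = 0.27: swing over it.
- wedge_b: Bystander: small loose green wedge, 42 x 64 x 22 mm, origin at the centre of its underside.
- step_gauge: Bystander: loose green stepped gauge block, 82 x 43 x 34 mm, origin at the centre of its underside.
- boot_buckle: Bystander: loose red and silver boot buckle, 53 x 50 x 12 mm, origin at the centre of its underside.
Things that resemble listed ones, but are neither listed nor needed, are in the scene too. Leave any orange or pink look-alike of the part that bears plate_grip alone.

How it is judged:
By the outcome, as a careful person would: the job done as asked, in the order asked, and still so for the second after the job is handed in, while the arm keeps its last pose, push and grip.
It also fails if it takes over 43 s, if anything falls off the work surface, if the arm or the gripper's body presses on something with over 40 N, if the wrist force passes 120 N, or if a joint passes its speed limit or range.

## Working session

There is one attempt and no reset: what is moved stays moved. The work goes in short steps, each a Python script; the robot and the scene stay as the last script left them, time stands still between calls to the robot, and variables do not carry over. Pictures are saved under pics/ and viewed, at most 10 in all, crops included, and the job is handed in when it is done.

```bash
ls; mkdir -p pics
cat > h.py <<'E'
import numpy as np, cv2
from workcell import *
def cloud(c):
    v,u=np.mgrid[0:480,0:640]; z=c["range_z"]
    X=(u-c["cx"])/c["fx"]*z; Y=-(v-c["cy"])/c["fy"]*z
    P=np.stack([X,Y,-z,np.ones_like(z)],-1)@np.array(c["cam_to_world"]).T
    P=P[...,:3]; P[z<=0]=np.nan
    return P
E
python3 - <<'E'
from h import *
s=read_state();print(s["time"],s["eef_pos"],s["finger_gap"],s["ft_force"],grip_point_offset)
for n in("top","scene"):
    c=camera(n);cv2.imwrite(f"pics/{n}.png",c["image"]);np.savez(f"{n}.npz",**c)
    print(n,c["fx"],c["cx"],c["cy"],np.round(c["cam_to_world"],3).tolist(),(c["range_z"]>0).mean())
E
```

```text
pics
0.0 [ 248.27052394 -573.22544511  230.72195563] 85.40881606213048 [-0.07853261 -0.12644674 -0.19922897] -18.700000000000003
top 622.7499886995263 316.6847854513194 235.3273294504136 [[0.002, 0.979, -0.202, 268.439], [-1.0, 0.003, 0.003, 293.854], [0.004, 0.202, 0.979, 1170.481], [0.0, 0.0, 0.0, 1.0]] 0.9959049479166666
scene 563.1990924289122 327.7466195385891 232.6587734189424 [[-0.813, 0.376, -0.445, 0.219], [-0.583, -0.524, 0.621, 981.038], [0.0, 0.764, 0.645, 804.361], [0.0, 0.0, 0.0, 1.0]] 0.9959440104166667
```

View pics/top.png

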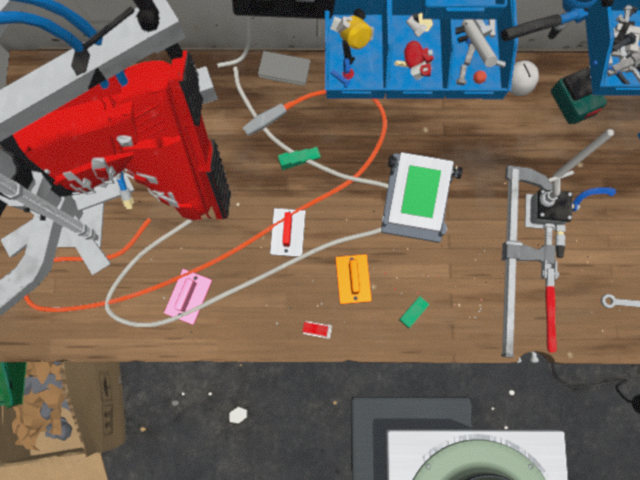

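View pics/scene.png

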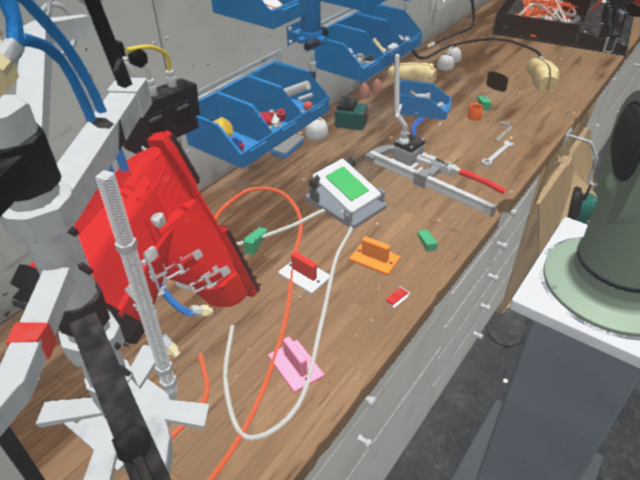

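The top view shows the aluminium plate with its red rib at (288,232), the shim at (421,190) on the stage, and the clamp crank at about (600,140). The orange (353,278) and pink (188,296) pieces are look-alikes. The scene view agrees, with the plate at (304,270) and the shim at (350,182).

```bash
cat >> h.py <<'E'
def rectfit(P2):
    return cv2.minAreaRect(P2.astype(np.float32))
def blob(mask,seed):
    n,l=cv2.connectedComponents(mask.astype(np.uint8)); 
    return l==l[seed[1],seed[0]]
def masks(img):
    h=cv2.cvtColor(img,cv2.COLOR_BGR2HSV)
    H,S,V=h[...,0],h[...,1],h[...,2]
    g=(H>45)&(H<85)&(S>110)&(V>60); r=((H<6)|(H>174))&(S>130)&(V>60); w=(S<40)&(V>170)
    return g,r,w
def planefit(Q):
    for _ in range(4):
        m=np.median(Q,0) if _==0 else Q.mean(0)
        n=np.linalg.svd(Q-Q.mean(0),full_matrices=False)[2][2]; n*=np.sign(n[2])
        d=(Q-Q.mean(0))@n; k=abs(d)<max(2*d.std(),.3); Q=Q[k]
    return Q.mean(0),n,d.std()
def raypts(c,uv,p0,n):
    uv=np.asarray(uv,float); T=np.array(c["cam_to_world"])
    d=np.stack([(uv[:,0]-c["cx"])/c["fx"],-(uv[:,1]-c["cy"])/c["fy"],-np.ones(len(uv))],-1)@T[:3,:3].T
    o=T[:3,3]; t=((p0-o)@n)/(d@n); return o+d*t[:,None]
def maskrect(c,m,p0,n):
    """rectangle of a mask on a plane: centre, axes(long,short), sizes"""
    cs,_=cv2.findContours(m.astype(np.uint8),cv2.RETR_EXTERNAL,cv2.CHAIN_APPROX_NONE)
    k=max(cs,key=cv2.contourArea)[:,0]
    Q=raypts(c,k,p0,n); x=np.cross([0,1,0],n); x/=np.linalg.norm(x); y=np.cross(n,x)
    (cx,cy),(a,b),an=rectfit(np.stack([(Q-p0)@x,(Q-p0)@y],-1)); an=np.deg2rad(an)
    if a<b: a,b,an=b,a,an+np.pi/2
    ax=np.cos(an)*x+np.sin(an)*y
    if ax[0]<0: ax=-ax
    return p0+cx*x+cy*y,ax,(a,b)
E
python3 - <<'E'
from h import *
np.set_printoptions(precision=3,suppress=True)
for n,s,pl,rb in(("top",(421,190),(300,215),(288,228)),("scene",(350,182),(310,284),(302,268))):
    c={k:v for k,v in np.load(n+".npz").items()}; P=cloud(c); g,r,w=masks(c["image"])
    m=blob(g,s); e=cv2.erode(m.astype(np.uint8),np.ones((5,5)))>0
    p0,nn,sd=planefit(P[e]); print(n,"shim",p0,nn,sd,"tilt",np.arccos(nn[2]),maskrect(c,m,p0,nn))
    m=blob(r,rb); print("rib",m.sum(),np.nanmin(P[m],0),np.nanmax(P[m],0))
    m2=blob(w|m,pl) if n=="top" else blob(w|m,rb); print("plate",m2.sum(),maskrect(c,m2,np.array([0,0,8.]),np.array([0,0,1.])))
    e=cv2.erode((m2&~cv2.dilate(m.astype(np.uint8),np.ones((5,5))).astype(bool)).astype(np.uint8),np.ones((3,3)))>0
    print("plate z",np.nanmedian(P[e][:,2]),e.sum())
    if n=="top": print("ribtop",maskrect(c,m&(P[...,2]>40),np.array([0,0,49.]),np.array([0,0,1.])))
    print("bench",np.nanmedian(P[330:350,230:290,2]) if n=="top" else "")
    Q=P[(P[...,0]>300)&(P[...,0]<800)&(P[...,1]>-330)&(P[...,1]<-20)]
    hi=Q[Q[:,2]>120]; print("high",hi.min(0) if len(hi) else 0,hi.max(0) if len(hi) else 0)
E
```

```text
Traceback (most recent call last):
  File "h.py", line 22, in planefit
    n=np.linalg.svd(Q-Q.mean(0),full_matrices=False)[2][2]; n*=np.sign(n[2])
      ~~~~~~~~~~~~~^^^^^^^^^^^^^^^^^^^^^^^^^^^^^^^^^
numpy.linalg.LinAlgError: SVD did not converge
```

```bash
sed -i 's/^def planefit(Q):/def planefit(Q):\n    Q=Q[np.isfinite(Q[:,0])]/' h.py
cat > m.py <<'E'
from h import *
np.set_printoptions(precision=3,suppress=True)
for n,s,pl,rb in(("top",(421,190),(300,215),(288,228)),("scene",(350,182),(310,284),(302,268))):
    c={k:v for k,v in np.load(n+".npz").items()}; P=cloud(c); g,r,w=masks(c["image"])
    m=blob(g,s); e=cv2.erode(m.astype(np.uint8),np.ones((5,5)))>0
    p0,nn,sd=planefit(P[e]); print(n,"shim",p0,nn,sd,"tilt",np.arccos(nn[2]),maskrect(c,m,p0,nn))
    m=blob(r,rb); print("rib",m.sum(),np.nanmin(P[m],0),np.nanmax(P[m],0))
    m2=blob(w|m,pl) if n=="top" else blob(w|m,rb); print("plate",m2.sum(),maskrect(c,m2,np.array([0,0,8.]),np.array([0,0,1.])))
    e=cv2.erode((m2&~cv2.dilate(m.astype(np.uint8),np.ones((5,5))).astype(bool)).astype(np.uint8),np.ones((3,3)))>0
    print("plate z",np.nanmedian(P[e][:,2]),e.sum())
    if n=="top": print("ribtop",maskrect(c,m&(P[...,2]>40),np.array([0,0,49.]),np.array([0,0,1.])))
    print("bench",np.nanmedian(P[330:350,230:290,2]) if n=="top" else "")
    Q=P[(P[...,0]>300)&(P[...,0]<800)&(P[...,1]>-330)&(P[...,1]<-20)]
    hi=Q[Q[:,2]>120]; print("high",hi.min(0) if len(hi) else 0,hi.max(0) if len(hi) else 0)
E
python3 m.py
```

```text
top shim [580.817  98.402  62.082] [-0.286  0.043  0.957] 1.7393825766978095 tilt 0.2934361177014211 (array([580.433,  98.557,  61.96 ]), array([ 0.943, -0.164,  0.289]), (86.95137786865234, 57.2296257019043))
rib 232 [484.539 335.337   7.515] [553.713 354.3    52.251]
plate 2742 (array([487.202, 444.103,   8.   ]), array([ 0.404, -0.915, -0.   ]), (532.4225463867188, 167.27903747558594))
plate z 7.1807791783123776 992
ribtop (array([513.455, 345.102,  49.   ]), array([ 0.999, -0.054, -0.   ]), (60.440284729003906, 12.549788475036621))
bench -1.4793075276586478
high [ 566.654 -277.409  120.072] [799.991 -20.02  340.801]
scene shim [578.567 100.762  63.191] [-0.289  0.04   0.956] 1.6237393128150563 tilt 0.2962420283577712 (array([578.714, 100.177,  63.26 ]), array([ 0.943, -0.162,  0.292]), (84.89826202392578, 55.690425872802734))
rib 443 [482.872 293.719  -4.198] [570.517 356.836  54.567]
plate 2685 (array([487.379, 444.917,   8.   ]), array([ 0.4  , -0.916, -0.   ]), (536.3380126953125, 170.28660583496094))
plate z 10.101167078042522 1064
bench 
high [ 566.386 -329.584  120.209] [799.891 -20.452 364.518]
```

```bash
cat >> h.py <<'E'
def tool(x,n):  # tool z=-n, tool x ~ along x (plate/shim long axis)
    n=np.array(n)/np.linalg.norm(n); x=np.array(x)-np.dot(x,n)*n; x/=np.linalg.norm(x)
    z=-n; return np.stack([x,np.cross(z,x),z],-1)
E
python3 - <<'E'
from h import *
np.set_printoptions(precision=3,suppress=True)
s=read_state();print(s["tool_rot"])
xp=np.array([.9985,-.054,0])
A=None
for sg in(1,-1):
    R=tool(sg*xp,[0,0,1]); q=inverse_kinematics([513,345,400],R); print(sg,q)
    S=tool(sg*np.array([.943,-.163,.29]),[-.287,.041,.957]); print(inverse_kinematics([570,99,120],S),inverse_kinematics([560,99,250],S))
movel([248.3,-573.2,400])
print(read_state()["time"],read_state()["qpos"])
E
```

```text
[[ 0.918  0.397 -0.   ]
 [ 0.397 -0.918  0.001]
 [-0.    -0.001 -1.   ]]
1 [-0.939  0.411  0.381  1.388 -0.152  1.371 -2.182]
[-0.388  0.501  0.046  2.061  0.355  0.339 -2.413] [ 0.049  0.318 -0.505  1.948  0.478  0.714 -2.49 ]
-1 [-0.02   0.59  -1.139  1.336  0.53   1.538  0.412]
[ 0.173  0.584 -0.7    2.033  1.01   0.615  0.166] [ 0.314  0.388 -0.857  1.936  0.66   0.801  0.497]
1.375 [ 1.084  0.406 -0.025  1.356  0.01   1.382 -0.103]
```

Run:
```python
from h import *
np.set_printoptions(precision=3,suppress=True)
q=np.array(read_state()["qpos"]); q[0]=-0.6; goto_joints(q)
s=read_state(); print(s["time"],s["eef_pos"])
R=tool(-np.array([.9985,-.054,0]),[0,0,1]); print(inverse_kinematics([513,345,240],R))
S=tool(-np.array([.943,-.163,.29]),[-.287,.041,.957]); print(inverse_kinematics([570,99,120],S),inverse_kinematics([560,99,250],S))
movep([513,345,240],R)
s=read_state(); print(s["time"],s["eef_pos"],s["qpos"])
c=camera("wrist");cv2.imwrite("pics/w1.png",c["image"]);np.savez("w1.npz",**c); print(c["fx"],c["cx"],c["cy"],c["cam_to_world"])
c=camera("top");cv2.imwrite("pics/t2.png",c["image"])
```

```text
4.6333 [541.768 310.456 399.22 ]
[-0.533  0.509 -0.227  1.601  0.127  1.046  0.721]
[-0.349  0.5   -0.006  2.059  0.422  0.35   0.667] [-0.298  0.286 -0.077  1.964  0.272  0.651  0.835]
5.4667 [513.777 344.766 240.793] [-0.533  0.509 -0.226  1.6    0.127  1.047  0.718]
371.64829954431775 311.6999440381823 238.65301313733164 [[  0.057  -0.951  -0.304 435.984]
 [  0.998   0.054   0.017 348.599]
 [  0.     -0.304   0.953 383.564]
 [  0.      0.      0.      1.   ]]
```

View pics/w1.png

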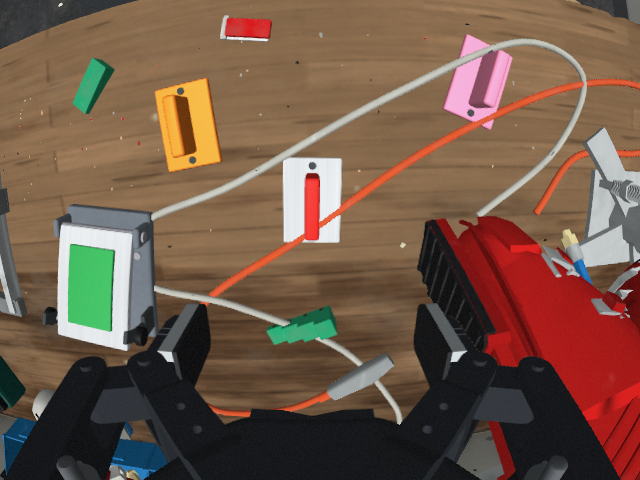

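The wrist view shows the plate at (312,200), its rib at (312,207) and the shim at (91,288). An orange cable appears to cross the plate's corner near (325,225), so I'll check whether it lies on the plate and measure with the fisheye model.

```bash
cat >> h.py <<'E'
def wray(c,uv):
    uv=np.asarray(uv,float); a=(uv[...,0]-c["cx"])/c["fx"]; b=(uv[...,1]-c["cy"])/c["fy"]; r=np.hypot(a,b)+1e-9
    k=np.sin(r)/r; d=np.stack([a*k,-b*k,-np.cos(r)],-1)
    return d@np.array(c["cam_to_world"])[:3,:3].T, d
def wcloud(c):
    v,u=np.mgrid[0:480,0:640]; d,dc=wray(c,np.stack([u,v],-1)); z=c["range_z"]
    P=c["cam_to_world"][:3,3]+d*(z/-dc[...,2])[...,None]; P[z<=0]=np.nan; return P
def wplane(c,uv,p0,n):
    d,_=wray(c,uv); o=c["cam_to_world"][:3,3]; return o+d*(((p0-o)@n)/(d@n))[:,None]
def wrect(c,m,p0,n):
    cs,_=cv2.findContours(m.astype(np.uint8),cv2.RETR_EXTERNAL,cv2.CHAIN_APPROX_NONE)
    Q=wplane(c,max(cs,key=cv2.contourArea)[:,0],p0,n); x=np.cross([0,1,0],n); x/=np.linalg.norm(x); y=np.cross(n,x)
    (cx,cy),(a,b),an=rectfit(np.stack([(Q-p0)@x,(Q-p0)@y],-1)); an=np.deg2rad(an)
    if a<b: a,b,an=b,a,an+np.pi/2
    ax=np.cos(an)*x+np.sin(an)*y
    return p0+cx*x+cy*y,ax*np.sign(ax[0]),(a,b)
E
python3 - <<'E'
from h import *
np.set_printoptions(precision=3,suppress=True)
c={k:v for k,v in np.load("w1.npz").items()}; P=wcloud(c); g,r,w=masks(c["image"])
m=blob(g,(91,288)); e=cv2.erode(m.astype(np.uint8),np.ones((7,7)))>0
p0,n,sd=planefit(P[e]); print("shim",p0,n,sd,wrect(c,m,p0,n))
rb=blob(r,(312,207)); Z=np.array([0,0,1.])
print("ribtop",wrect(c,rb&(P[...,2]>42),49*Z,Z), "z",np.nanpercentile(P[rb][:,2],[5,50,95]))
pl=blob(w|rb,(312,207)); print("plate",wrect(c,pl,8*Z,Z),np.nanmedian(P[pl&~rb][:,2]))
for uv in((400,168),(370,193),(335,218),(322,228),(300,240),(270,260)): print(uv,P[uv[1]-2:uv[1]+3,uv[0]-2:uv[0]+3,2].max(),P[uv[1],uv[0]])
a=cv2.resize(c["image"][145:260,260:370],None,fx=5,fy=5,interpolation=cv2.INTER_CUBIC); cv2.imwrite("pics/crop.png",a)
E
```

```text
shim [578.912  98.915  63.185] [-0.286  0.049  0.957] 0.6058164853077154 (array([579.828,  97.666,  63.523]), array([ 0.943, -0.166,  0.29 ]), (88.99760437011719, 60.09447479248047))
ribtop (array([513.649, 344.273,  49.   ]), array([ 0.997, -0.078, -0.   ]), (59.134769439697266, 13.257017135620117)) z [43.53  48.915 50.275]
plate (array([487.371, 442.359,   8.   ]), array([ 0.405, -0.914, -0.   ]), (534.0910034179688, 168.42088317871094)) 8.799758016688997
(400, 168) 10.546735019498783 [484.456 436.786   9.524]
(370, 193) nan [511.126 406.04    0.928]
(335, 218) 10.682973143311472 [534.573 367.574   7.97 ]
(322, 228) 10.075375326708809 [544.505 353.461   8.574]
(300, 240) 10.627017277538641 [555.895 329.604  10.187]
(270, 260) 10.435956420784692 [577.098 295.545   9.184]
```

View pics/crop.png

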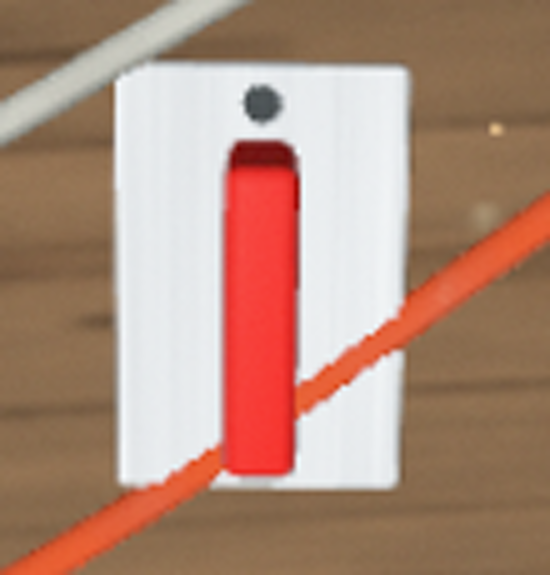

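The cable sits at a constant z of about 10 mm and passes straight through the plate and rib, so it's only visual decoration. I'll grasp now.

Run:
```python
from h import *
np.set_printoptions(precision=3,suppress=True)
R=tool(-np.array([.998,-.065,0]),[0,0,1])
movel([513.6,344.6,60],R,max_speed=150)
print(movel([513.6,344.6,13],R,max_speed=60,guard=15), read_state()["eef_pos"])
f0=read_state()["ft_force"]
clamp(); s=read_state(); print(s["time"],s["eef_pos"],s["finger_gap"],s["gripper_force"],s["ft_force"],f0)
p=s["eef_pos"]; movel([p[0],p[1],170],max_speed=120)
s=read_state(); print(s["time"],s["eef_pos"],s["finger_gap"],s["ft_force"],s["tool_rot"])
c=camera("wrist");cv2.imwrite("pics/w2.png",c["image"]);np.savez("w2.npz",**c)
S=tool(-np.array([.943,-.163,.29]),[-.287,.047,.957])
print(inverse_kinematics([540,105,190],S))
```

```text
False [513.776 344.729  13.299]
8.5 [513.677 344.659  13.16 ] 13.357438207565709 59.03689205646515 [-1.051 -0.318  3.341] [-0.212 -0.143  0.507]
9.9583 [513.391 344.411 169.25 ] 13.09033308746004 [ 0.2    0.749 -3.979] [[-0.998  0.065 -0.001]
 [ 0.065  0.998 -0.001]
 [ 0.001 -0.001 -1.   ]]
[-0.356  0.345 -0.044  2.07   0.359  0.501  0.707]
```

View pics/w2.png

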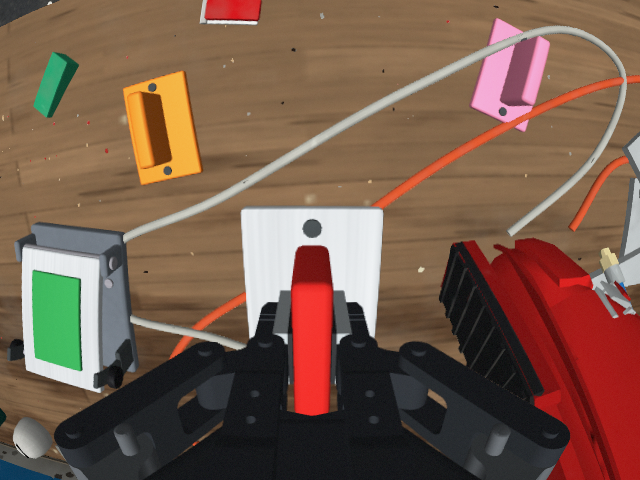

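The picture shows the plate held by its rib at (312,320), with its near corners at about (242,209) and (383,208). The shim is at (56,320). Next I'll measure the plate's pose in the hand and the shim again from this view.

```bash
cat > hold.py <<'E'
from h import *
np.set_printoptions(precision=3,suppress=True)
def held(c,s):
    P=wcloud(c); R=np.array(s["tool_rot"]); T=(P-s["eef_pos"])@R
    g,r,w=masks(c["image"])
    m=w&(abs(T[...,2]+5)<12)&(abs(T[...,0])<60)&(abs(T[...,1])<36)
    m=cv2.morphologyEx(m.astype(np.uint8),cv2.MORPH_OPEN,np.ones((3,3)))>0
    e=cv2.erode(m.astype(np.uint8),np.ones((5,5)))>0
    p,n,sd=planefit(-T[e]); print("plate plane in tool",-p,n,sd,e.sum())
    # outline with rays on the top plane at tool z=-5
    v,u=np.nonzero(m); d,_=wray(c,np.stack([u,v],-1)); o=(c["cam_to_world"][:3,3]-s["eef_pos"])@R; d=d@R
    zt=-p[2]; Q=o+d*((zt-o[2])/d[:,2])[:,None]
    i=Q[:,0]>30 
    print("outline x",np.percentile(Q[:,0],[0.5,99.5]),"y",np.percentile(Q[:,1],[.5,99.5]))
    for a,b in((20,27),(33,40)):
        k=(Q[:,0]>a)&(Q[:,0]<b)
        if k.any(): print("x",a,b,Q[k,1].min(),Q[k,1].max())
    for a,b in((-28,-18),(18,28)):
        k=(Q[:,1]>a)&(Q[:,1]<b); print("y",a,b,Q[k,0].max())
def shim(c,seed):
    P=wcloud(c); g,_,_=masks(c["image"]); m=blob(g,seed); e=cv2.erode(m.astype(np.uint8),np.ones((7,7)))>0
    p0,n,sd=planefit(P[e]); print("shim",p0,n,sd,wrect(c,m,p0,n),"tilt",np.arccos(n[2]))
E
python3 - <<'E'
from hold import *
c={k:v for k,v in np.load("w2.npz").items()}; s=read_state(); held(c,s); shim(c,(56,320))
E
```

```text
plate plane in tool [24.026 -0.818  4.961] [0. 0. 1.] 0.4708392334708714 7969
outline x [-14.645  43.446] y [-29.882  28.669]
x 20 27 -29.93653906531629 28.90715693344767
x 33 40 -30.167070945945316 28.832602637235397
y -28 -18 43.50862476398664
y 18 28 43.57549118992894
shim [578.531  99.669  62.995] [-0.284  0.048  0.958] 0.5814481945702816 (array([579.688,  98.081,  63.418]), array([ 0.943, -0.165,  0.288]), (89.3104476928711, 60.86075973510742)) tilt 0.2922182421318693
```

Run:
```python
from hold import *
S=tool(-np.array([.943,-.164,.29]),[-.286,.047,.957])
movep([620,220,190],S)
s=read_state(); print(s["time"],s["eef_pos"],s["qpos"],s["finger_gap"])
c=camera("wrist");s=read_state();cv2.imwrite("pics/w3.png",c["image"]);np.savez("w3.npz",**c)
g,_,_=masks(c["image"]); n,l,st,ce=cv2.connectedComponentsWithStats(g.astype(np.uint8)); print([(st[i,4],ce[i]) for i in range(1,n) if st[i,4]>400])
```

```text
10.6917 [619.803 220.05  189.828] [-0.491  0.51  -0.045  1.785  0.348  0.648  0.613] 13.503414052740936
[(np.int32(8071), array([142.695, 162.053])), (np.int32(2751), array([438.262, 181.911]))]
```

View pics/w3.png

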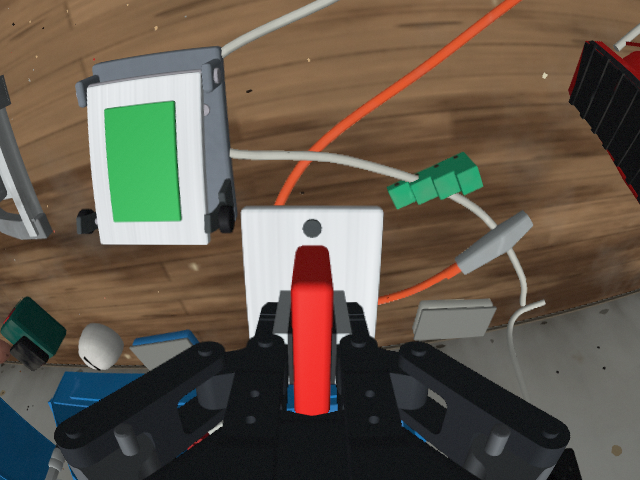

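The shim is in clear view at (143,162), and the plate hasn't moved in the grip, so I'll measure it here.

Run:
```python
from hold import *
c={k:v for k,v in np.load("w3.npz").items()}; s=read_state(); held(c,s); shim(c,(142,162))
```

```text
plate plane in tool [23.21  -1.337  4.897] [0. 0. 1.] 0.46829539449524 7971
outline x [-15.136  42.986] y [-30.375  28.118]
x 20 27 -30.35459214654696 28.35490437255305
x 33 40 -30.63784798773726 28.353739161917527
y -28 -18 43.07115991638372
y 18 28 43.06606046154115
shim [579.551  98.653  63.396] [-0.285  0.048  0.957] 0.5505304397829869 (array([579.7  ,  97.489,  63.498]), array([ 0.943, -0.164,  0.289]), (88.80687713623047, 59.84654235839844)) tilt 0.29299228539446825
```

```bash
cat >> hold.py <<'E'
psi,tl=-0.170,0.293
N=np.array([-np.sin(tl)*np.cos(psi),-np.sin(tl)*np.sin(psi),np.cos(tl)])
X=np.array([np.cos(tl)*np.cos(psi),np.cos(tl)*np.sin(psi),np.sin(tl)])
S=tool(-X,N)
C=np.array([579.7,97.8,63.5]); tgt=C-S@np.array([-1.4,-.8,12.9])
E
python3 - <<'E'
from hold import *
print(tgt)
movel(tgt+90*N,S,max_speed=150); movel(tgt+15*N,S,max_speed=80)
s=read_state(); f0=np.array(s["ft_force"]); print(s["time"],s["eef_pos"]-tgt-15*N,f0,f0@N)
c=camera("wrist");cv2.imwrite("pics/w4.png",c["image"]);np.savez("w4.npz",**c);held(c,s)
h=movel(tgt-4*N,S,max_speed=12,guard=5)
s=read_state(); f=np.array(s["ft_force"]); print(h,s["time"],(s["eef_pos"]-tgt)@S,f-f0,(f-f0)@N,s["torque"],s["finger_gap"])
for n in("top","scene"):
    c=camera(n);np.savez(n+"2.npz",**c);cv2.imwrite(f"pics/{n}2.png",c["image"])
E
```

```text
[574.842  99.446  75.446]
12.9 [0.157 0.098 0.449] [ 0.748 -1.008 -3.328] -3.4481139026425733
plate plane in tool [23.755 -0.328  4.888] [0.001 0.001 1.   ] 0.4703580568482985 8275
outline x [-14.776  42.937] y [-29.841  28.816]
x 20 27 -30.134542690504343 28.971768673192642
x 33 40 -30.210047367026217 28.913914870032407
y -28 -18 42.96304345990075
y 18 28 43.02248290726978
True 14.1 [ 0.023  0.049 -0.021] [-4.277  0.564 13.044] 13.733012855188257 [-0.144  0.39  -0.015] 12.982928343785627
```

View pics/w4.png

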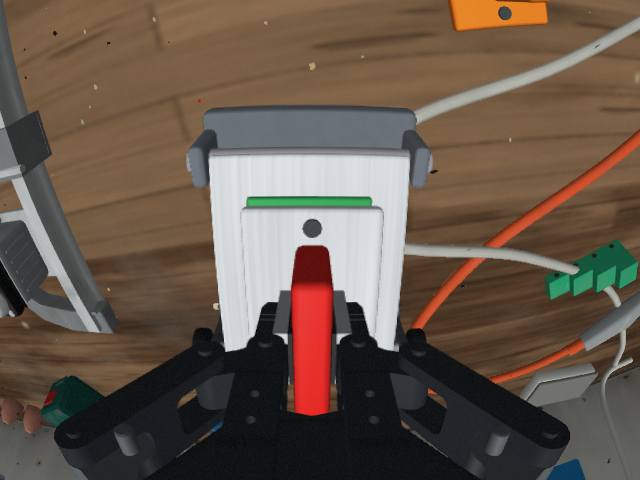

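Before contact, the green near edge spans columns 247–372 at row 198, just ahead of the plate's edge (242–383), with the two edges parallel. I'll quantify the offset from that image and look at the force and flushness now.

Run:
```python
from hold import *
c={k:v for k,v in np.load("w4.npz").items()}; g,_,_=masks(c["image"]); m=blob(g,(309,202)); v,u=np.nonzero(m)
e=tgt+15*N+np.array([.157,.098,.449])
d,_=wray(c,np.stack([u,v],-1)); o=(c["cam_to_world"][:3,3]-e)@S; d=d@S; Q=o+d*((27.9+.4-o[2])/d[:,2])[:,None]
print("shim in tool: xmax",Q[:,0].max(),"y",Q[:,1].min(),Q[:,1].max())
for a in(-25,-15,15,25): print(a,Q[abs(Q[:,1]-a)<4,0].max())
s=read_state();print(s["time"],s["ft_force"],np.array(s["ft_force"])@N,s["torque"],(s["eef_pos"]-tgt)@S)
c={k:v for k,v in np.load("top2.npz").items()};g,_,w=masks(c["image"]);print(g[150:230,380:460].sum()); P=cloud(c)
c1={k:v for k,v in np.load("scene2.npz").items()};g1,_,_=masks(c1["image"]);
a=np.hstack([cv2.resize(c["image"][140:245,370:470],(400,420),interpolation=2),cv2.resize(c1["image"][140:235,300:395],(400,420),interpolation=2)]);cv2.imwrite("pics/fin.png",a)
```

```text
shim in tool: xmax 43.78116963507648 y -31.256085950857887 27.190171357427644
-25 43.758824583842475
-15 43.66582945805877
15 43.70448754816503
25 43.78116963507648
14.2 [-3.076 -0.112 10.024] 10.466670329972805 [-0.137  0.376 -0.068] [ 0.03   0.042 -0.023]
0
```

View pics/fin.png

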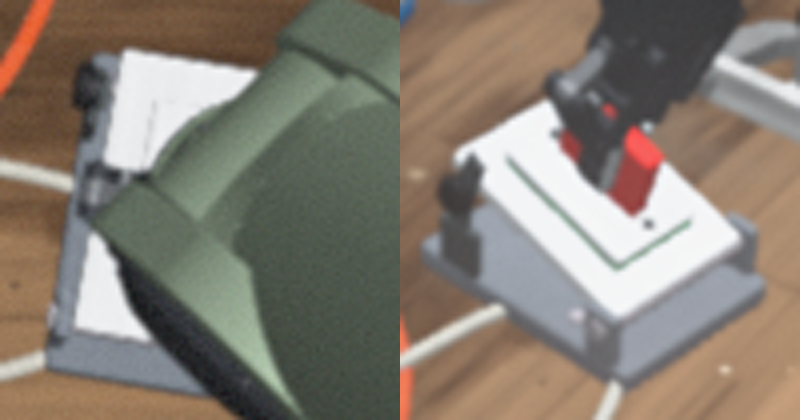

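The near look puts the shim about 1.4 mm toward -y and 0.7 mm down-slope of the plate. I'll lift slightly, correct this and re-press, trimming the contact force to about 10 N.

Run:
```python
from hold import *
t2=tgt+S@np.array([.7,-1.3,0])
movel(tgt+12*N,S,max_speed=40); movel(t2+12*N,S,max_speed=20); wait(.3)
s=read_state(); f0=np.array(s["ft_force"]);m0=np.array(s["torque"]); e=s["eef_pos"]; print(s["time"],(e-t2)@S)
c=camera("wrist"); held(c,s); g,_,_=masks(c["image"]); g[:190]=0;g[215:]=0;g[:,:230]=0;g[:,390:]=0; v,u=np.nonzero(g)
d,_=wray(c,np.stack([u,v],-1)); o=(c["cam_to_world"][:3,3]-e)@S; d=d@S; z=12.9+(e-t2)@N; Q=o+d*((z-o[2])/d[:,2])[:,None]
if len(Q): print("shim xmax",Q[:,0].max(),"y",Q[:,1].min(),Q[:,1].max())
h=movel(t2-4*N,S,max_speed=8,guard=5); wait(.3)
def F():
    s=read_state(); f=np.array(s["ft_force"])-f0; return f@N,f,s
a,f,s=F(); print(h,s["time"],a,f,np.array(s["torque"])-m0,(s["eef_pos"]-t2)@S)
```

```text
15.2167 [  0.007   0.052 -11.976]
plate plane in tool [23.455 -0.498  4.902] [0.    0.001 1.   ] 0.47696617609297504 8089
outline x [-14.78   42.932] y [-29.907  28.768]
x 20 27 -30.192664342297828 28.997757010231812
x 33 40 -30.24140212899586 28.836837052295913
y -28 -18 42.960983350076866
y 18 28 43.02085102548352
shim xmax 43.02206326696844 y -29.740815470142618 28.960152675390887
True 16.9417 12.47693101660898 [-2.587  1.069 12.209] [-0.221 -0.171  0.005] [ 0.037  0.064 -0.011]
```

Alignment is now within about 0.3 mm. Next I'll trim the force.

Run:
```python
from hold import *
w0=-3.45  # free-hanging reading along the normal
t2=tgt+S@np.array([.7,-1.3,0])
def F(): s=read_state(); return np.array(s["ft_force"])@N-w0,s
e=np.array(read_state()["eef_pos"]); off=0
a,s=F(); print(a)
for i in range(6):
    if i and 9.3<a<11: break
    movel(t2+((e-t2)@N+off)*N,S,max_speed=10); wait(.4); a,s=F(); print(off,a,s["time"]); off+=np.clip((a-10.2)*.02,-.1,.1)
wait(1);a,s=F();print(a,s["torque"],(s["eef_pos"]-t2)@S,s["finger_gap"],s["gripper_force"])
c=camera("wrist");held(c,s);cv2.imwrite("pics/w5.png",c["image"]);c=camera("scene");P=cloud(c);
c0={k:v for k,v in np.load("scene.npz").items()};D=cv2.absdiff(c["image"],c0["image"]).max(2)
print("diff buckle/wedge/step px",[(D[y-12:y+12,x-12:x+12]>60).sum() for x,y in((398,296),(428,240),(254,240))],s["time"])
```

```text
12.60577405669321
0 6.053758396179772 17.5917
-0.08292483207640455 9.001088719818721 18.2417
-0.10690305768003011 9.226766392154058 18.8917
-0.12636772983694894 10.258043505990731 19.5417
10.507016217578023 [-0.044  0.246 -0.049] [-0.138  0.089 -0.012] 13.46858695581773 60.00420928001404
plate plane in tool [24.111 -0.341  4.846] [ 0.001 -0.001  1.   ] 0.4773492011787132 8285
outline x [-14.72   42.912] y [-29.927  28.733]
x 20 27 -30.20586344861981 28.96132264889494
x 33 40 -30.200334743498114 28.86375617734506
y -28 -18 42.96713255119876
y 18 28 43.0219189439366
diff buckle/wedge/step px [np.int64(0), np.int64(0), np.int64(0)] 20.5417
```

View pics/w5.png

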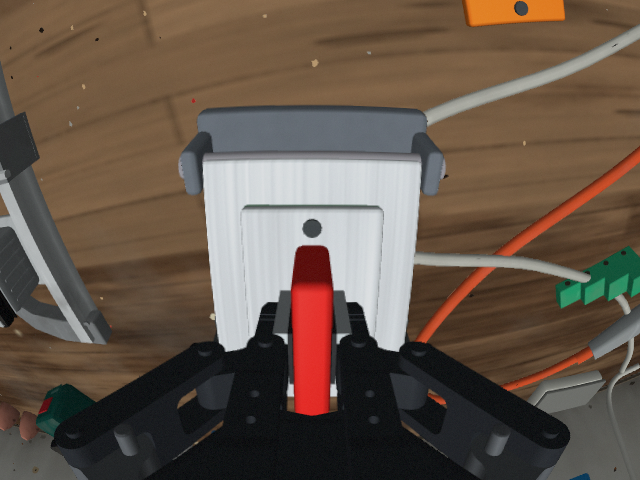

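The plate fully covers the shim: no green shows around its near edge (242–383, row 207) and the edges are parallel to the table's. The press is steady at about 10.5 N, so I'll hand the job in.

```bash
python3 -c "
from workcell import *
print(finish_job())"
```

```text
the job is handed in; nothing more can be done
None
```

I handed the job in at about 20.5 s: the plate lies over the shim, in line to about 0.3 mm and looking flush, with the rib still gripped and pressed at about 10.5 N; the wedge, step gauge and buckle show no change in the camera images, and I saw no sign of the table shifting but did not re-measure its tilt.

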